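# Weigh the lunch pail by its bail

### The job

Swing the folded-down bail of the steel lunch pail up until it stands straight up, with the pail still standing on the table; then hook the pail by the bail, lift it clear and set it flat inside the raised rim of the dial scale's platform. Do not tip or drag the pail or lean on it; let the scale take its weight gradually and let go only when the scale carries all of it, so that the platform neither drops nor springs back and is never pushed past the end of its dial. Leave the bail standing and everything else where it is.

Things in the scene. Friction and masses are not known exactly. Their poses are not given: they have to be found in the camera images.
- pail: Closed stainless lunch pail with a press-on lid: 96 mm across the foot, 104 mm across the body, 111 mm across the lid's edge, flat foot, lid 94.5 mm high with a small blue knob to 104 mm; weight under 1 kg, different each time. Origin: centre of its underside; z up. The bail's pivots are on two ears on its own +y and -y sides, 80 mm above the origin (the pivot line runs along the pail's y through its axis). The bail lies folded over its -x side.
- bail (a joint): Angle of the wire bail about its pivots, rad: 0 = folded down to its stop on the pail's -x side, grip 0.26 below level; grows as it is raised: level 0.26, straight up 1.83, down on the far side 3.66. Stiff pivots: about 0.6 N at the grip moves it and it stays where left; pulled off its arc, the pail tips or is pressed. Wire 4 mm, 121 wide at the pivots; grip's centre line 98 mm from the pivot line.
- bail_grip: Blue plastic grip tube at the middle of the bail, 14 mm in diameter, 66 mm long, spinning freely on the wire, so it can be pinched across its diameter from above and the bail still turns. Origin: centre of the tube; its y axis runs along the tube, parallel to the pail's y (its x and z turn as it spins). With the bail folded there is about 32 mm between tube and the lid's edge. With the bail straight up it is 178 mm above the pail's underside.
- scale: White dial kitchen scale, fixed to the table, about 225 mm deep and 176 mm wide, dial sloping on its -x face; housing 57 mm high, dial top 80 mm high. Origin: on the table under the housing.
- platform_top (a point): Centre of the upper face of the scale's round steel platform, 102 mm above the table when empty; it moves down with the platform. The face is 62 mm in radius inside a raised rim that stands 5 mm above it (144 mm over all).
- platform (a joint): How far the platform has sunk, m: 0 when empty, growing downward on a spring, about 28 mm per kg (350 N per m), lightly damped. The dial ends at 1.2 kg (33.6 mm); the stop is at 36 mm.
- long_box: Bystander: white food box with blue clip lid, 120 x 180 x 72 mm. Origin: centre of underside.
- square_box: Bystander: white food box with blue clip lid, 120 x 120 x 72 mm. Origin: centre of underside.
- open_tub: Bystander: empty open white tub, 95 x 135 x 58 mm. Origin: centre of underside.
- spare_lid: Bystander: blue clip lid lying flat with its clear flaps spread, 107 x 147 x 10 mm without the flaps. Origin: centre of underside.
- pepper_jar: Bystander: small amber jar with black cap, 44 mm across, 95 mm high. Origin: centre of underside.
- mug: Bystander: blue mug, 80 mm across, 90 mm high. Origin: centre of underside.
- spoon: Bystander: steel serving spoon lying flat, 220 mm long. Origin on its underside.
Not all that is in view belongs to the job. What is shaped like the pail but orange or pink is not meant.

How it is judged:
On the way, in this order (a step that is already met when the one before it is completed fails the run):
1. the bail stands up (within 0.17 rad, about 10 degrees) while the pail still stands on the table (value of joint bail between 1.66 and 2 rad and height (world z) of pail below 0.004 m and angle between pail's own z axis and vertical below 0.06 rad), for 0.2 s.
2. the pail hangs from its bail, held by the grip, 30 mm or more clear of the table (height (world z) of pail above 0.03 m and contact force between the fingers and bail_grip above 1 N and value of joint bail between 1.48 and 2.18 rad), for 0.2 s.
At the end, for the whole second after the job is handed in: The pail stands at rest and flat (tilt under 0.06 rad) inside the rim of the scale's platform, centred within 14 mm, the platform sunk under its weight, the bail still standing within 0.35 rad of upright, everything released (horizontal distance between pail and platform_top below 0.014 m and z of pail in the frame of platform_top between -0.003 and 0.003 m and angle between pail's own z axis and vertical below 0.06 rad and value of joint bail between 1.48 and 2.18 rad and value of joint platform above 0.008 m and linear speed of pail below 0.02 m/s and velocity of joint platform between -0.01 and 0.01 m/s); the robot touches nothing.
It fails at once if the pail is tipped more than 0.3 rad (17 degrees) (angle between pail's own z axis and vertical above 0.3 rad).
It fails at once if the pail is dragged more than 50 mm along the table instead of lifted (height (world z) of pail below 0.01 m and distance of pail from where it was at the start of the episode above 0.05 m).
It fails at once if the pail is leaned on: more than 18 N on the table (contact force between pail and table above 18 N).
It fails at once if the platform is pushed past the end of the dial (33.6 mm), drops faster than 0.07 m/s or springs back faster than 0.035 m/s (value of joint platform above 0.0336 m or velocity of joint platform above 0.07 m/s or velocity of joint platform below -0.035 m/s).
It fails at once if a bystander is moved more than 30 mm (distance of any of long_box, square_box, open_tub, spare_lid, pepper_jar, mug, spoon from where it was at the start of the episode above 0.03 m).
It also fails if it takes over 62 s, if anything falls off the work surface, if the arm or the gripper's body presses on something with over 40 N, if the wrist force passes 120 N, or if a joint passes its speed limit or range.

### The arm

A 6-joint arm with a two-finger parallel gripper is mounted at the origin on the work surface. World frame = base frame: x ahead of the robot, y to its left, z up, the work surface at z = 0. Lengths are in m, angles in rad, forces in N, time in s.
With the tool pointing down it reaches from about 0.275 to 0.825 m from the base axis. Payload 4.9 kg.
Tool frame: the origin (TCP) lies midway between the tips of the shut fingers; the grasp point (between the pads) lies 19 mm behind it (grip_point_offset is the distance from the TCP to the grasp point, in m); z points along the fingers, y is the line along which they close (so a half turn about z gives the same grasp; the last joint's range is limited). The gripper opens to 85 mm and grips with 20 to 120 N. Pads are 22 mm wide; open, the fingers measure 114 mm over their backs; the gripper's body (76 mm by 85 mm) begins 54 mm behind the grasp point. The pads swing forward as they close: fully open they stand 13 mm farther back than shut.
Start: joints at [1.152, 0.326, -0.193, 1.052, 0, 1.437], TCP at [0.155, 0.528, 0.231] pointing down, gripper open.
Joint ranges: [-2.65, 2.65], [-0.97, 1.79], [-1.3, 1.35], [-1.93, 2.1], [-1.47, 1.37], [-3.14, 3.14]. Speed limits (rad/s): [2.57, 2.57, 3.14, 3.14, 3.14, 3.14].

### API

Orientations are given as a rotation vector (axis times angle).
In Python, from cell import * gives the robot as it stands. Calls block until the motion is done:
- movep(position, orientation): joint-space move of the TCP to a pose.
- move_l(position, velocity=0.15, rot=None, until_force=None): straight line of the TCP; rot=None keeps the orientation; velocity is the mean speed in m/s. With until_force (N) it stops when the force on the tool has changed by that much, and returns True; else False.
- set_joints(angles): joint-space move.
- let_go() and grab(newtons=None): open the fingers fully, or close them until they stop; newtons is the grip in N (None keeps the last).
- sleep(seconds).
- ik(position, orientation): joint angles nearest the present ones, or None.
- get_state(): the state.
- grab_frame(name): name is "scene" or "top"; returns a dict with "img" (384x512x3 uint8, red, green, blue), "fx", "fy", "cx", "cy" (pixels), "cam_to_world" (4x4, takes a point from camera to world coordinates). Camera axes: x right, y down, z forward; pixel columns grow to the right and rows downward; lengths in m; the calibration is good to about 2 mm. A picture is of the moment at which its call begins. There is no depth.
A pose or a line that the arm cannot do raises MotionError and nothing moves.
- sign_off(): hands the job in; it is judged then, once.
Trained networks look in the newest picture that a camera, given by its name, has taken for a name from the list of things; names that differ only in an ending like _2 or _b are one class to them, and where a whole thing is asked for, a point or a joint stands for the part that bears it (a point fixed in the world has none). Each returns a list of dicts, best first, with "score" (0 to 1); they miss things now and then, are a little off and sometimes report something else, mostly with a low value. They report only what shows in the picture. A call takes as long as a camera call. They do not tell look-alikes from the thing itself.
- spot_in(camera, name): "centre" ([column, row] in pixels, amid what is visible of it).
- silhouettes(camera, name): "mask" (384x512 bool, what is visible of it) and "centre" ([column, row] in pixels, amid what is visible of it).
- tip_of(camera, name): "centre" ([column, row] in pixels: a listed point, or the origin of a listed thing).
The state is a dict: "clock": time; "q": joint angles; "joint_velocities": joint speeds; "tau": joint torques, N m; "position": TCP position; "eef_rot": TCP orientation; "contact_force": force on the tool from outside, world axes, zero at the start; "wrist_torque": the same for the moment, N m; "finger_gap": opening from 0.0 (shut) to 1.0 (fully open); "grasp_force": force on a finger pad.
Only numpy, scipy, OpenCV 4.12 (cv2) and the standard library are available. Lean on these libraries where they do the work, as an engineer would, in place of code of your own. Each camera call takes 0.05 s, during which the arm holds its last target. There are 200 camera calls.

## Working session

There is one attempt and no reset: what is moved stays moved. The work goes in short steps, each a Python script; the robot and the scene stay as the last script left them, time stands still between calls to the robot, and variables do not carry over. Pictures are saved under pics/ and viewed, at most 10 in all, crops included, and the job is handed in when it is done.

```bash
mkdir -p pics; ls
cat > h.py <<'E'
from cell import *
import numpy as np, cv2
def ray(f,px):
    d=np.array([(px[0]-f["cx"])/f["fx"],(px[1]-f["cy"])/f["fy"],1.0]); T=np.array(f["cam_to_world"])
    d=T[:3,:3]@d; return T[:3,3],d/np.linalg.norm(d)
def atz(f,px,z):
    o,d=ray(f,px); return o+d*(z-o[2])/d[2]
def tri(rs):
    A=np.zeros((3,3));b=np.zeros(3)
    for o,d in rs:
        P=np.eye(3)-np.outer(d,d);A+=P;b+=P@o
    p=np.linalg.solve(A,b); return p,[np.linalg.norm((np.eye(3)-np.outer(d,d))@(p-o)) for o,d in rs]
def proj(f,p):
    T=np.linalg.inv(np.array(f["cam_to_world"])); c=T[:3,:3]@np.asarray(p)+T[:3,3]
    return [f["fx"]*c[0]/c[2]+f["cx"],f["fy"]*c[1]/c[2]+f["cy"]]
E
python3 - <<'E'
from h import *
np.set_printoptions(precision=3,suppress=True)
F={}
for c in("scene","top"):
    F[c]=grab_frame(c); print(c,np.array(F[c]["cam_to_world"]).round(3).tolist(),F[c]["fx"])
    for n in("pail","bail_grip","scale","platform_top"):
        for fn in (spot_in,tip_of):
            print(c,n,fn.__name__,[(np.round(r["centre"],1).tolist(),round(r["score"],2)) for r in fn(c,n)])
im=np.vstack([F["scene"]["img"],F["top"]["img"]])[...,::-1]
cv2.imwrite("pics/a.png",cv2.resize(im,(400,600)) if 0 else cv2.resize(np.hstack([F["scene"]["img"],F["top"]["img"]])[...,::-1],(800,300),interpolation=cv2.INTER_AREA))
for c in F: cv2.imwrite(f"pics/{c}.png",F[c]["img"][...,::-1])
print(get_state())
E
```

```text
pics
scene [[0.232, 0.73, -0.643, 1.446], [0.973, -0.175, 0.152, -0.216], [-0.002, -0.66, -0.751, 1.187], [0.0, 0.0, 0.0, 1.0]] 381.50311747238106
scene pail call [([185.1, 167.8], 0.88), ([293.0, 150.4], 0.76), ([302.9, 195.1], 0.7), ([348.8, 137.9], 0.6)]
scene pail call [([189.5, 177.5], 0.92), ([346.5, 143.9], 0.89), ([299.8, 203.2], 0.8), ([294.9, 159.9], 0.72)]
scene bail_grip call [([202.0, 152.9], 0.48), ([325.0, 244.7], 0.47)]
scene bail_grip call [([305.3, 142.6], 0.62), ([327.7, 137.8], 0.52), ([201.8, 154.5], 0.51), ([300.4, 175.9], 0.45), ([136.5, 235.3], 0.21)]
scene scale call [([218.9, 214.4], 0.81)]
scene scale call [([217.7, 217.4], 0.74)]
scene platform_top call [([216.5, 207.3], 0.86)]
scene platform_top call [([218.3, 206.3], 0.58)]
top [[-0.001, -0.985, 0.172, 0.261], [-1.0, 0.001, 0.001, 0.007], [-0.002, -0.172, -0.985, 1.594], [0.0, 0.0, 0.0, 1.0]] 399.5356230287264
top pail call [([334.1, 252.8], 0.7), ([206.0, 244.7], 0.68), ([221.6, 184.7], 0.67), ([139.6, 260.6], 0.67)]
top pail call [([208.7, 245.7], 0.84), ([224.8, 186.4], 0.62), ([330.9, 251.6], 0.58)]
top bail_grip call []
top bail_grip call [([311.5, 269.3], 0.59), ([160.8, 264.3], 0.5), ([217.2, 206.4], 0.48), ([185.5, 260.9], 0.38)]
top scale call [([306.5, 188.6], 0.89), ([143.0, 213.8], 0.22)]
top scale call [([306.4, 188.3], 0.91)]
top platform_top call [([309.9, 181.6], 0.92), ([382.0, 182.5], 0.69)]
top platform_top call [([308.0, 181.7], 0.78), ([148.8, 215.6], 0.54)]
{'clock': 0.9, 'q': array([ 1.152,  0.326, -0.193,  1.052, -0.   ,  1.437]), 'joint_velocities': array([ 0.001, -0.001,  0.001, -0.002, -0.   ,  0.001]), 'tau': array([ -0.   , -44.332,  26.276,   0.001,  -0.   ,   0.   ]), 'position': array([0.155, 0.528, 0.231]), 'eef_rot': array([-0.446, -3.11 ,  0.   ]), 'contact_force': array([ 0.561, -0.581,  0.26 ]), 'wrist_torque': array([-0.041,  0.004, -0.009]), 'grasp_force': 0.0, 'finger_gap': 1.001232282241309}
```

View pics/scene.png

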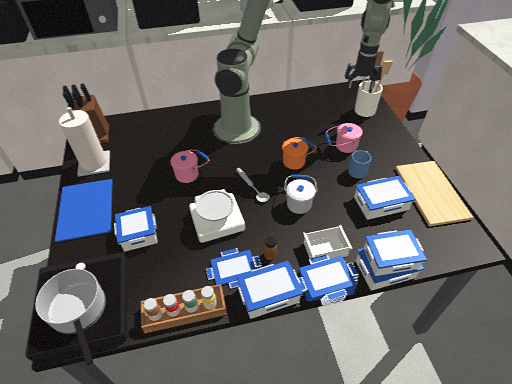

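View pics/top.png

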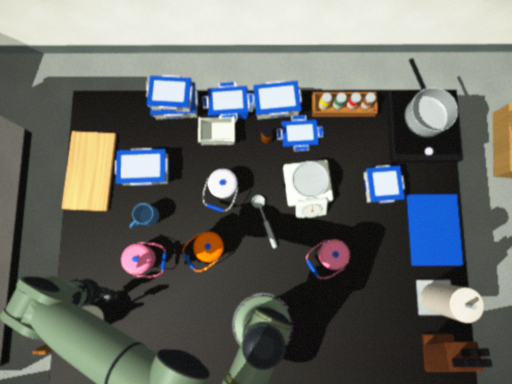

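Scene picture: the steel pail is at (300,195), with its blue grip at (300,177). Look-alikes: orange (294,153), pink (348,138) and pink (186,166). In the top picture the steel pail is at (222,185) with its grip near (217,207); orange is (208,248), pinks (141,260) and (333,256). I choose the steel one and check it in a crop.

Run:
```python
from h import *
np.set_printoptions(precision=4,suppress=True)
S=grab_frame("scene");T=grab_frame("top")
P={}
for c,f in(("s",S),("t",T)):
    pass
def near(fn,cam,n,p):
    r=[x["centre"] for x in fn(cam,n) if np.hypot(*(np.array(x["centre"])-p))<14]
    return r[0] if r else p
for n,ps,pt in(("pail",(300,203),(225,186)),("bail_grip",(300,177),(217,206)),("platform_top",(216,207),(309,181))):
    a=near(tip_of,"scene",n,ps);b=near(tip_of,"top",n,pt)
    print(n,a,b,tri([ray(S,a),ray(T,b)]))
# blue blobs near pail (knob, grip) in both views
for nm,f,(x0,y0,x1,y1) in(("scene",S,(272,165,332,222)),("top",T,(190,160,255,220))):
    hsv=cv2.cvtColor(f["img"],cv2.COLOR_RGB2HSV); m=cv2.inRange(hsv,(100,90,40),(130,255,255))
    k=np.zeros_like(m);k[y0:y1,x0:x1]=m[y0:y1,x0:x1]
    n,l,st,c=cv2.connectedComponentsWithStats(k)
    for i in range(1,n):
        if st[i,4]>4:
            q=np.argwhere(l==i)[:,::-1].astype(float); u,s,v=np.linalg.svd(q-q.mean(0),full_matrices=False); t=(q-q.mean(0))@v[0]
            print(nm,st[i].tolist(),c[i],"dir",v[0],"ext",np.ptp(t), "ends",q[t.argmin()],q[t.argmax()])
A=cv2.resize(S["img"][150:230,255:345],(400,355),interpolation=cv2.INTER_CUBIC);B=cv2.resize(T["img"][150:230,180:270],(400,355),interpolation=cv2.INTER_CUBIC)
cv2.imwrite("pics/crop1.png",np.hstack([A,B])[...,::-1])
```

```text
pail [300.6, 204.6] [225.8, 186.9] (array([ 0.5336,  0.1549, -0.0009]), [np.float64(0.008303887794929483), np.float64(0.008303887794929464)])
bail_grip [299.9, 174.9] [213.7, 207.9] (array([0.4379, 0.1856, 0.068 ]), [np.float64(0.0005519340262373803), np.float64(0.0005519340262374163)])
platform_top [214.2, 206.7] [308.8, 179.7] (array([ 0.5429, -0.179 ,  0.0938]), [np.float64(0.0008351251151883287), np.float64(0.0008351251151883274)])
scene [292, 174, 18, 5, 66] [300.2121 175.9091] dir [0.9969 0.0783] ext 17.02611364850352 ends [292. 174.] [309. 175.]
scene [298, 185, 6, 6, 26] [300.5    187.3846] dir [1. 0.] ext 5.0 ends [298. 186.] [303. 186.]
top [219, 180, 7, 5, 26] [222.0769 182.0769] dir [ 0.9767 -0.2145] ext 5.860313039506346 ends [219. 182.] [225. 182.]
top [206, 203, 18, 10, 100] [214.66 207.4 ] dir [0.949  0.3154] ext 17.39392633490936 ends [206. 206.] [223. 210.]
```

View pics/crop1.png

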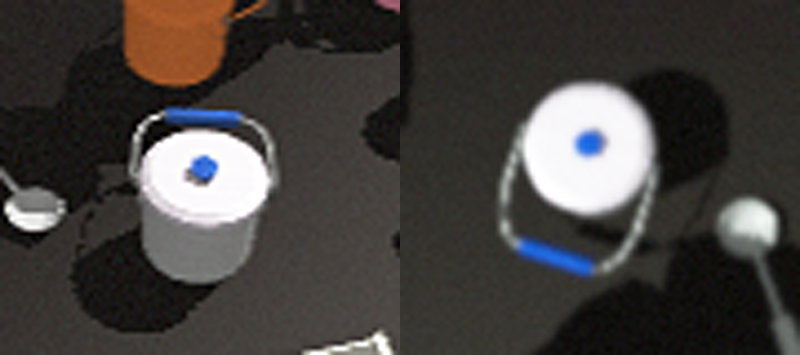

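The crop confirms the steel pail: white lid, knob at scene (300.5,187.4), and bail folded toward the robot with its grip at scene (300,176) and top (214.7,207.4). Next I fix its pose and the scale's, and check which tilts let me reach under the grip.

```bash
cat >> h.py <<'E'
from scipy.spatial.transform import Rotation as R
def rotv(yaw,T,flip=1):
    """tool heading h at yaw, tilted T from straight down; closing line in the (h,z) plane"""
    h=np.array([np.cos(yaw),np.sin(yaw),0]);z=np.array([0,0,1.])
    zt=-np.cos(T)*z+np.sin(T)*h; yt=flip*(np.cos(T)*h+np.sin(T)*z)
    return R.from_matrix(np.c_[np.cross(yt,zt),yt,zt]).as_rotvec()
E
python3 - <<'E'
from h import *
np.set_printoptions(precision=4,suppress=True)
S=grab_frame("scene");T=grab_frame("top")
k,e=tri([ray(S,(300.5,187.4)),ray(T,(222.1,182.1))]);print("knob",k,e)
g,e=tri([ray(S,(300.2,175.9)),ray(T,(214.66,207.4))]);print("grip",g,e)
d=(k-g)[:2];print("dist",np.hypot(*d),"yaw k-g",np.arctan2(d[1],d[0]))
a=atz(T,(206,205),g[2]);b=atz(T,(223,210),g[2]);print("tube dir yaw",np.arctan2(*(b-a)[1::-1])+np.pi/2, np.linalg.norm(b-a))
for c,f in(("scene",S),("top",T)):
    for r in silhouettes(c,"platform_top"):
        m=r["mask"].astype(np.uint8); cc=max(cv2.findContours(m,0,1)[0],key=len)
        if r["score"]>.5 and len(cc)>5: el=cv2.fitEllipse(cc); print(c,r["score"],el,atz(f,el[0],.1045))
yaw=np.arctan2(d[1],d[0])
for y in (yaw,yaw+.3):
  for t in (0.5,.7,.9,1.05,1.2):
    for fl in(1,-1):
        q=ik(g,rotv(y,t,fl)); print(round(y,2),t,fl,None if q is None else np.round(q,2))
E
```

```text
knob [0.5328 0.1536 0.1028] [np.float64(0.001551569588564249), np.float64(0.0015515695885642863)]
grip [0.4407 0.1842 0.065 ] [np.float64(0.001402050173328793), np.float64(0.0014020501733288421)]
dist 0.09705782676189688 yaw k-g -0.32111227311836876
tube dir yaw -0.2868915451213785 0.06858065273725009
scene 0.77 ((214.504638671875, 204.86546325683594), (30.356645584106445, 38.98442459106445), 82.03567504882812) [ 0.5432 -0.1777  0.1045]
top 0.86 ((309.15460205078125, 178.9673309326172), (35.80632400512695, 36.58757019042969), 119.3960952758789) [ 0.5438 -0.1782  0.1045]
-0.32 0.5 1 [ 0.46  0.27 -0.98 -0.05 -0.34  2.28]
-0.32 0.5 -1 [ 0.46  0.27 -0.98 -0.05 -0.34 -0.86]
-0.32 0.7 1 [ 0.56  0.34 -1.1  -0.37 -0.52  2.32]
-0.32 0.7 -1 [ 0.56  0.34 -1.1  -0.37 -0.52 -0.83]
-0.32 0.9 1 [ 0.66  0.5  -1.21 -0.75 -0.71  2.32]
-0.32 0.9 -1 [ 0.66  0.5  -1.21 -0.75 -0.71 -0.82]
-0.32 1.05 1 [ 0.72  0.69 -1.27 -1.1  -0.85  2.28]
-0.32 1.05 -1 [ 0.72  0.69 -1.27 -1.1  -0.85 -0.86]
-0.32 1.2 1 [ 0.78  0.93 -1.3  -1.52 -0.98  2.19]
-0.32 1.2 -1 [ 0.78  0.93 -1.3  -1.52 -0.98 -0.95]
-0.02 0.5 1 [ 0.35  0.23 -1.08 -0.21 -0.18  1.9 ]
-0.02 0.5 -1 [ 0.35  0.23 -1.08 -0.21 -0.18 -1.24]
-0.02 0.7 1 [ 0.41  0.32 -1.26 -0.67 -0.28  1.91]
-0.02 0.7 -1 [ 0.41  0.32 -1.26 -0.67 -0.28 -1.23]
-0.02 0.9 1 None
-0.02 0.9 -1 None
-0.02 1.05 1 None
-0.02 1.05 -1 None
-0.02 1.2 1 None
-0.02 1.2 -1 None
```

Run:
```python
from h import *
np.set_printoptions(precision=3,suppress=True)
S=grab_frame("scene");T=grab_frame("top")
out={}
for n,f,(x0,y0,x1,y1) in(("s",S,(275,130,320,175)),("t",T,(178,225,235,280))):
    hsv=cv2.cvtColor(f["img"],cv2.COLOR_RGB2HSV); m=cv2.inRange(hsv,(100,90,40),(130,255,255))
    k=np.zeros_like(m);k[y0:y1,x0:x1]=m[y0:y1,x0:x1]
    c=cv2.connectedComponentsWithStats(k); print(n,[(s[4],tuple(np.round(p,1))) for s,p in zip(c[2][1:],c[3][1:]) if s[4]>5])
O,e=tri([ray(S,tip_of("scene","pail") and [294.9,159.9]),ray(T,(208.7,245.7))]);print("orange",O,e)
O[:2]=(atz(S,(294.9,159.9),0)+atz(T,(208.7,245.7),0))[:2]/2; print(O)
piv=np.array([.5328,.1536,.080]);y0=-.306
h=np.array([np.cos(y0),np.sin(y0),0]);Z=np.array([0,0,1.])
for t in(.7,.8,.9,1.0):
  for y in(-.9,-.6,-.3,-.1,.1,.3):
    M=R.from_rotvec(rotv(y,t)).as_matrix();zt=M[:,2];nn=M[:,1]
    res=[]
    for ph in np.linspace(-.26,1.57,8):
        C=piv+.098*(-np.cos(ph)*h+np.sin(ph)*Z); tcp=C-nn*.0215+zt*.022
        ok=ik(tcp,rotv(y,t)) is not None or -(ik(tcp,rotv(y,t,-1)) is not None)
        gx,gy,gz=np.meshgrid(np.linspace(-.045,.045,5),np.linspace(-.045,.045,5),np.linspace(-.073,-.25,12))
        p=tcp+np.c_[gx.ravel(),gy.ravel(),gz.ravel()]@M.T
        r=np.hypot(p[:,0]-O[0],p[:,1]-O[1])-.056; dz=p[:,2]-.1
        d=np.where((r>0)&(dz>0),np.hypot(r,dz),np.maximum(r,dz)).min()
        res.append((ok,round(d*1000),round(p[:,2].min()*1000)))
    print(t,y,"ik",[int(a[0]) for a in res],"clear",[a[1] for a in res[:3]],"zmin",res[0][2])
```

```text
s [(np.int32(43), (np.float64(308.0), np.float64(141.4))), (np.int32(17), (np.float64(294.9), np.float64(144.4))), (np.int32(9), (np.float64(296.0), np.float64(174.0)))]
t [(np.int32(22), (np.float64(207.1), np.float64(246.1))), (np.int32(82), (np.float64(188.3), np.float64(261.0)))]
orange [0.296 0.21  0.014] [np.float64(0.0005550477006880661), np.float64(0.0005550477006880648)]
[0.289 0.213 0.014]
0.7 -0.9 ik [1, 1, 1, 1, 1, 1, 1, 1] clear [0, 1, 10] zmin 51
0.7 -0.6 ik [1, 1, 1, 1, 1, 1, 1, 1] clear [-13, -7, 7] zmin 51
0.7 -0.3 ik [1, 1, 1, 1, 1, 1, 1, 1] clear [-12, 1, 15] zmin 51
0.7 -0.1 ik [1, 1, 1, 1, 1, 1, 1, 1] clear [-12, 1, 15] zmin 51
0.7 0.1 ik [0, 0, 1, 1, 1, 1, 1, 1] clear [-12, -4, 10] zmin 51
0.7 0.3 ik [0, 0, 0, 1, 1, 1, 1, 1] clear [-12, -7, 6] zmin 51
0.8 -0.9 ik [1, 1, 1, 1, 1, 1, 1, 1] clear [0, -1, 7] zmin 43
0.8 -0.6 ik [1, 1, 1, 1, 1, 1, 1, 1] clear [-24, -10, 5] zmin 43
0.8 -0.3 ik [1, 1, 1, 1, 1, 1, 1, 1] clear [-17, -9, 7] zmin 43
0.8 -0.1 ik [0, 0, 1, 1, 1, 1, 1, 1] clear [-17, -9, 7] zmin 43
0.8 0.1 ik [0, 0, 0, 0, 0, 1, 1, 1] clear [-24, -10, 5] zmin 43
0.8 0.3 ik [0, 0, 0, 0, 0, 1, 1, 1] clear [-20, -10, 5] zmin 43
0.9 -0.9 ik [1, 1, 1, 1, 1, 1, 1, 1] clear [0, -2, 5] zmin 34
0.9 -0.6 ik [1, 1, 1, 1, 1, 1, 1, 1] clear [-27, -19, -3] zmin 34
0.9 -0.3 ik [1, 1, 1, 1, 1, 1, 1, 1] clear [-26, -10, 5] zmin 34
0.9 -0.1 ik [0, 0, 0, 0, 0, 1, 1, 1] clear [-26, -10, 5] zmin 34
0.9 0.1 ik [0, 0, 0, 0, 0, 0, 1, 1] clear [-26, -16, 0] zmin 34
0.9 0.3 ik [0, 0, 0, 0, 0, 0, 0, 1] clear [-26, -16, -3] zmin 34
1.0 -0.9 ik [1, 1, 1, 1, 1, 1, 1, 1] clear [0, -2, 1] zmin 26
1.0 -0.6 ik [1, 1, 1, 1, 1, 1, 1, 1] clear [-37, -22, -6] zmin 26
1.0 -0.3 ik [1, 1, 1, 1, 1, 1, 1, 1] clear [-32, -22, -6] zmin 26
1.0 -0.1 ik [0, 0, 0, 0, 0, 0, 0, 1] clear [-32, -22, -6] zmin 26
1.0 0.1 ik [0, 0, 0, 0, 0, 0, 0, 0] clear [-39, -22, -6] zmin 26
1.0 0.3 ik [0, 0, 0, 0, 0, 0, 0, 0] clear [-26, -22, -6] zmin 26
```

The orange pail, at about (0.29,0.21), stands close behind the grip and leaves little room. With the gripper open and its lower finger used as the hook, the body sits higher and farther forward. I check the clearances for that.

```bash
cat >> h.py <<'E'
PIV=np.array([.5328,.1536,.080]);Y0=-.306;Z=np.array([0,0,1.])
H=np.array([np.cos(Y0),np.sin(Y0),0])
def hook(ph,y,t,back=0,low=0,flip=-1,side=0):
    M=R.from_rotvec(rotv(y,t)).as_matrix();zt=M[:,2];nn=M[:,1]
    C=PIV+.098*(-np.cos(ph)*H+np.sin(ph)*Z)+side*np.array([-H[1],H[0],0])
    return C+nn*(.0355-low)+zt*(.028-back)
E
python3 - <<'E'
from h import *
O=np.array([.289,.213])
def dcyl(p,c,r,hh):
    a=np.hypot(p[:,0]-c[0],p[:,1]-c[1])-r; dz=p[:,2]-hh
    return 1000*np.where((a>0)&(dz>0),np.hypot(a,dz),np.maximum(a,dz)).min()
for t in(.9,1.0,1.1,1.2):
  for y in(-.6,-.3,-.1):
    M=R.from_rotvec(rotv(y,t)).as_matrix(); out=[]
    for ph,b,l in((-.26,.1,.008),(-.26,.06,.008),(-.26,.03,.008),(-.26,0,.008),(-.2,0,0),(.3,0,0),(.9,0,0),(1.57,0,0),(1.57,.06,0)):
        tcp=hook(ph,y,t,b,l)
        q=ik(tcp,rotv(y,t,-1))
        g=np.meshgrid(np.linspace(-.038,.038,5),np.linspace(-.043,.043,5),np.linspace(-.073,-.25,12))
        body=tcp+np.c_[[a.ravel() for a in g]].T@M.T
        g=np.meshgrid((-.011,.011),(.0425,.057),np.linspace(-.013,-.08,8)); f1=tcp+np.c_[[a.ravel() for a in g]].T@M.T
        g=np.meshgrid((-.011,.011),(-.0425,-.057),np.linspace(-.013,-.08,8)); f2=tcp+np.c_[[a.ravel() for a in g]].T@M.T
        out.append((int(q is not None),round(dcyl(np.r_[body,f2],O,.056,.1)),round(dcyl(np.r_[f1,body],PIV,.0555,.095)),round(dcyl(f2,PIV,.0555,.095)),round(f2[:,2].min()*1000)))
    print(t,y,*out)
E
```

```text
0.9 -0.6 (1, 7, 90, 112, 85) (1, 7, 51, 81, 60) (1, 9, 25, 57, 41) (1, 10, 5, 34, 22) (1, 18, 17, 31, 34) (1, 54, 66, 28, 83) (1, 108, 94, 36, 131) (1, 169, 105, 57, 152) (1, 163, 146, 94, 189)
0.9 -0.3 (1, 0, 92, 115, 85) (1, 1, 53, 84, 60) (1, 11, 25, 61, 41) (1, 12, 5, 37, 22) (1, 24, 17, 34, 34) (1, 53, 66, 31, 83) (1, 107, 95, 36, 131) (1, 169, 105, 57, 152) (1, 160, 146, 94, 189)
0.9 -0.1 (0, 0, 91, 113, 85) (0, 1, 52, 82, 60) (0, 11, 25, 59, 41) (0, 12, 5, 35, 22) (0, 24, 17, 32, 34) (1, 53, 66, 29, 83) (1, 107, 95, 36, 131) (1, 168, 105, 57, 152) (1, 160, 146, 94, 189)
1.0 -0.6 (1, 0, 95, 116, 76) (1, -2, 57, 82, 54) (1, 0, 29, 57, 38) (1, 1, 11, 32, 22) (1, 10, 23, 29, 34) (1, 50, 71, 27, 83) (1, 104, 91, 36, 131) (1, 160, 101, 57, 152) (1, 153, 138, 89, 184)
1.0 -0.3 (1, -9, 98, 119, 76) (1, -10, 59, 86, 54) (1, 1, 31, 60, 38) (1, 1, 11, 35, 22) (1, 14, 23, 32, 34) (1, 49, 71, 30, 83) (1, 103, 93, 36, 131) (1, 163, 101, 57, 152) (1, 149, 138, 89, 184)
1.0 -0.1 (0, -9, 96, 117, 76) (0, -10, 57, 83, 54) (0, 1, 30, 58, 38) (0, 1, 11, 33, 22) (0, 14, 23, 30, 34) (0, 49, 71, 28,
[... 567 characters left out ...]
 28, 29, 35) (0, 47, 77, 26, 83) (0, 99, 89, 36, 131) (1, 149, 97, 57, 152) (1, 139, 131, 84, 179)
1.2 -0.6 (1, -7, 106, 121, 58) (1, -16, 67, 83, 44) (1, -15, 40, 56, 33) (1, -14, 20, 28, 22) (1, -7, 33, 27, 35) (1, 35, 81, 24, 83) (1, 91, 85, 36, 131) (1, 135, 92, 58, 153) (1, 133, 123, 79, 174)
1.2 -0.3 (0, -25, 109, 124, 58) (0, -16, 70, 87, 44) (0, -15, 42, 59, 33) (0, -14, 20, 31, 22) (0, -6, 33, 30, 35) (0, 38, 81, 27, 83) (1, 94, 87, 36, 131) (1, 136, 92, 58, 153) (1, 128, 123, 79, 174)
1.2 -0.1 (0, -25, 107, 122, 58) (0, -16, 68, 85, 44) (0, -15, 40, 57, 33) (0, -14, 20, 29, 22) (0, -6, 33, 28, 35) (0, 38, 81, 25, 83) (0, 94, 86, 36, 131) (0, 135, 92, 58, 153) (0, 128, 123, 79, 174)
```

Run:
```python
from h import *
np.set_printoptions(precision=3,suppress=True)
y,t=-.6,.9; r=rotv(y,t,1)
for b in (.24,.2,.16):
    if ik(hook(-.26,y,t,b,.007),r) is not None: break
print("pre",b,hook(-.26,y,t,b,.007),ik(hook(-.26,y,t,b,.007),r))
movep(hook(-.26,y,t,b,.007)+[0,0,.06],r)
move_l(hook(-.26,y,t,.12,.007),.15)
print(get_state()["contact_force"])
print(move_l(hook(-.26,y,t,.004,.007),.06,until_force=4))
s=get_state();print(s["position"],hook(-.26,y,t,.004,.007),s["contact_force"],s["clock"])
S=grab_frame("scene");T=grab_frame("top")
A=cv2.resize(S["img"][110:230,240:360],(400,400),interpolation=cv2.INTER_CUBIC);B=cv2.resize(T["img"][140:260,160:280],(400,400),interpolation=cv2.INTER_CUBIC)
cv2.imwrite("pics/hook.png",np.hstack([A,B])[...,::-1])
```

```text
pre 0.24 [0.32  0.266 0.209] [ 1.094  0.279 -0.669  0.777 -0.89  -2.945]Traceback (most recent call last):
  File "<stdin>", line 8, in <module>
cell.MotionError: the arm cannot follow that straight line within its joint ranges
```

Run:
```python
from h import *
np.set_printoptions(precision=3,suppress=True)
y,t=-.6,.9
print(get_state()["q"],get_state()["position"])
for fl in(1,-1):
  for b in(.2,.16,.12,.06,.004): print(fl,b,ik(hook(-.26,y,t,b,.007),rotv(y,t,fl)))
```

```text
[ 1.094  0.196 -0.591  0.938 -0.89  -2.945] [0.32  0.266 0.269]
1 0.2 [ 1.018  0.288 -0.741  0.601 -0.899 -3.066]
1 0.16 [ 0.94   0.308 -0.808  0.416 -0.899  3.091]
1 0.12 [ 0.861  0.34  -0.867  0.226 -0.892  2.966]
1 0.06 [ 0.743  0.416 -0.938 -0.06  -0.868  2.785]
1 0.004 [ 0.637  0.511 -0.979 -0.311 -0.833  2.632]
-1 0.2 [ 1.018  0.288 -0.741  0.601 -0.899  0.075]
-1 0.16 [ 0.94   0.308 -0.808  0.416 -0.899 -0.05 ]
-1 0.12 [ 0.861  0.34  -0.867  0.226 -0.892 -0.176]
-1 0.06 [ 0.743  0.416 -0.938 -0.06  -0.868 -0.357]
-1 0.004 [ 0.637  0.511 -0.979 -0.311 -0.833 -0.51 ]
```

Flip -1 avoids the joint-6 wrap.

Run:
```python
from h import *
np.set_printoptions(precision=3,suppress=True)
y,t=-.6,.9; r=rotv(y,t,-1)
movep(hook(-.26,y,t,.2,.007),r)
move_l(hook(-.26,y,t,.12,.007),.15)
print(get_state()["contact_force"])
print(move_l(hook(-.26,y,t,.004,.007),.06,until_force=4))
s=get_state();print(s["position"],hook(-.26,y,t,.004,.007),s["contact_force"],s["clock"])
S=grab_frame("scene");T=grab_frame("top")
A=cv2.resize(S["img"][110:230,240:360],(400,400),interpolation=cv2.INTER_CUBIC);B=cv2.resize(T["img"][140:260,160:280],(400,400),interpolation=cv2.INTER_CUBIC)
cv2.imwrite("pics/hook.png",np.hstack([A,B])[...,::-1])
```

```text
[-0.207  0.092 -0.527]
False
[0.473 0.162 0.062] [0.473 0.162 0.062] [ 0.894  0.289 -0.28 ] 10.6
```

View pics/hook.png

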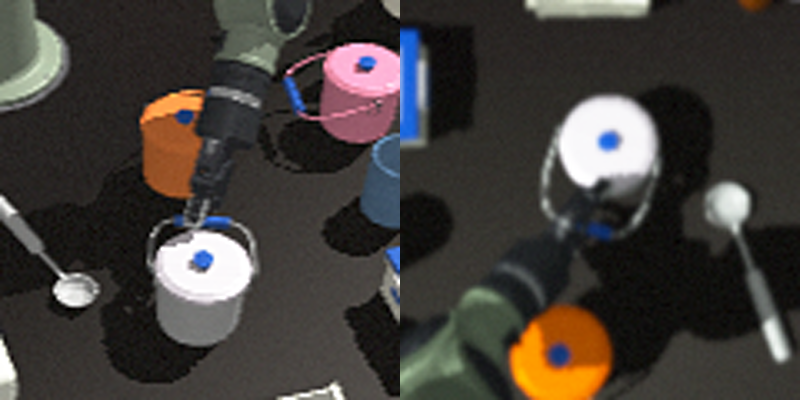

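The scene half shows the open fingers straddling the grip, around (200,215) in the crop. The upper finger is just clear of the lid, and the orange pail is untouched. Now I swing the bail up.

Run:
```python
from h import *
np.set_printoptions(precision=2,suppress=True)
y,t=-.6,.9
for i,ph in enumerate(np.linspace(-.26,1.55,14)):
    st=move_l(hook(ph,y,t,.004,max(0,.007-.0035*i)),.09,until_force=8)
    s=get_state(); print(round(ph,2),st,s["contact_force"],end=" | ")
    if st: break
print(s["clock"])
S=grab_frame("scene");T=grab_frame("top")
print(tip_of("scene","bail_grip")[:3])
print(tip_of("top","bail_grip")[:3])
up=PIV+[0,0,.098]; print("exp up",proj(S,up),proj(T,up))
A=cv2.resize(S["img"][110:230,240:360],(400,400),interpolation=cv2.INTER_CUBIC);B=cv2.resize(T["img"][120:240,160:280],(400,400),interpolation=cv2.INTER_CUBIC)
cv2.imwrite("pics/up.png",np.hstack([A,B])[...,::-1])
```

```text
-0.26 False [ 0.18 -0.7  -0.4 ] | -0.12 False [-1.7   0.46 -0.64] | 0.02 False [-1.77  0.69 -0.5 ] | 0.16 False [-2.32  0.7  -0.38] | 0.3 False [-1.84  0.59 -0.9 ] | 0.44 False [-1.19  0.54 -1.04] | 0.58 False [-1.55  0.75  0.27] | 0.71 False [-0.12  0.36 -0.54] | 0.85 False [-0.87  0.85 -0.5 ] | 0.99 False [-0.05 -0.12  0.74] | 1.13 False [ 0.32  0.01 -0.78] | 1.27 False [-0.11 -0.76 -0.05] | 1.41 False [-0.54 -0.11  0.33] | 1.55 False [ 0.49  0.45 -0.95] | 14.9167
[{'centre': [325.4, 135.8], 'score': 0.57}, {'centre': [202.6, 153.2], 'score': 0.47}, {'centre': [303.2, 172.1], 'score': 0.45}]
[{'centre': [220.2, 175.0], 'score': 0.53}, {'centre': [309.8, 268.5], 'score': 0.47}]
exp up [np.float64(301.6492410453084), np.float64(173.7389265427612)] [np.float64(219.70697580546582), np.float64(178.26304796600084)]
```

View pics/up.png

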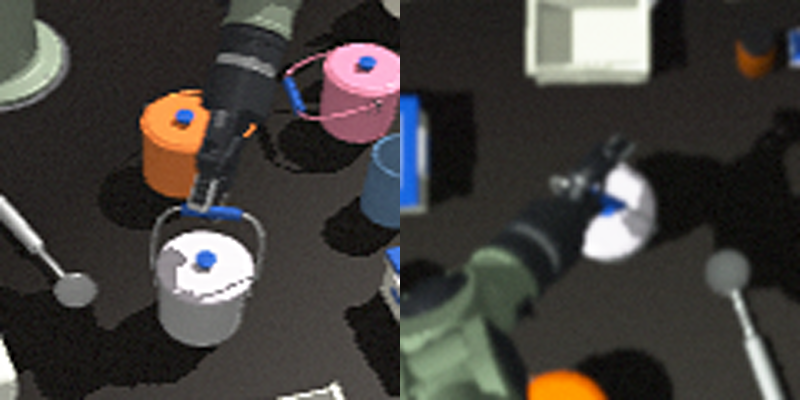

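The bail is up, with the grip at about scene (303,173), and the pail is still standing. I back off and measure the grip from both views without the arm in the way.

```bash
cat >> h.py <<'E'
def blobs(f,box):
    x0,y0,x1,y1=box; m=cv2.inRange(cv2.cvtColor(f["img"],cv2.COLOR_RGB2HSV),(100,90,40),(130,255,255))
    k=np.zeros_like(m);k[y0:y1,x0:x1]=m[y0:y1,x0:x1]; c=cv2.connectedComponentsWithStats(k)
    return [(int(s[4]),np.round(p,1).tolist(),s[:4].tolist()) for s,p in zip(c[2][1:],c[3][1:]) if s[4]>5]
E
python3 - <<'E'
from h import *
np.set_printoptions(precision=4,suppress=True)
y,t=-.6,.9
move_l(hook(1.55,y,t,.004,.004),.08); move_l(hook(1.55,y,t,.11,.004),.12)
p=get_state()["position"]
movep(p+[-.05,.12,.08],rotv(y,t,-1))
S=grab_frame("scene");T=grab_frame("top")
print(blobs(S,(272,150,332,222)),blobs(T,(190,150,255,220)),get_state()["clock"])
for c in("scene","top"): print(c,[(r["centre"],r["score"]) for r in tip_of(c,"bail_grip")][:4])
A=cv2.resize(S["img"][140:230,255:345],(400,400),interpolation=cv2.INTER_CUBIC);B=cv2.resize(T["img"][140:230,180:270],(400,400),interpolation=cv2.INTER_CUBIC)
cv2.imwrite("pics/up2.png",np.hstack([A,B])[...,::-1])
E
```

```text
[(72, [302.9, 173.1], [294, 171, 19, 6]), (28, [301.4, 187.4], [299, 185, 6, 6])] [(69, [219.0, 179.3], [211, 174, 16, 11])] 17.1583
scene [([301.6, 169.7], 0.65), ([323.5, 138.3], 0.59), ([305.4, 140.4], 0.56), ([200.9, 152.8], 0.52)]
top [([161.8, 265.6], 0.49), ([184.7, 259.7], 0.45), ([218.8, 178.3], 0.41), ([313.3, 268.1], 0.37)]
```

View pics/up2.png

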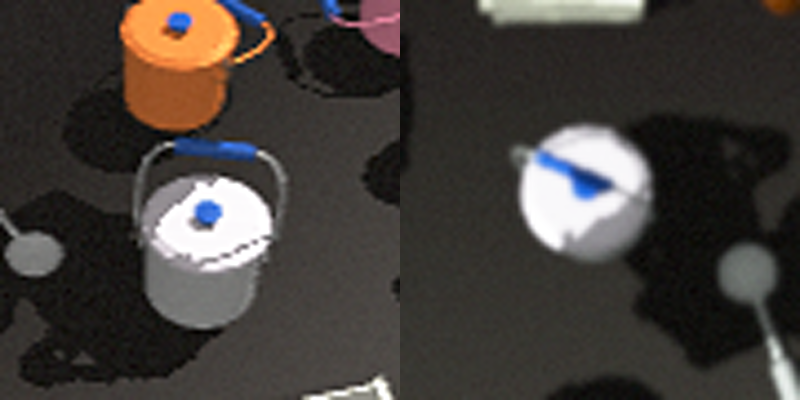

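Run:
```python
from h import *
np.set_printoptions(precision=4,suppress=True)
S=grab_frame("scene");T=grab_frame("top")
g,e=tri([ray(S,(302.9,173.1)),ray(T,(218.9,178.3))]);print("grip",g,e)
def axis(f,box,rej=None):
    x0,y0,x1,y1=box; m=cv2.inRange(cv2.cvtColor(f["img"],cv2.COLOR_RGB2HSV),(100,90,40),(130,255,255))
    q=np.argwhere(m[y0:y1,x0:x1])[:,::-1]+[x0,y0]
    return q.astype(float)
q=axis(S,(290,168,316,181)); vx,vy,_,_=cv2.fitLine(q.astype(np.float32),1,0,.01,.01).ravel(); c=q.mean(0);print(c,vx,vy)
a=atz(S,c-8*np.array([vx,vy]),g[2]);b=atz(S,c+8*np.array([vx,vy]),g[2]); print("tube yaw scene (h)",np.arctan2(*(b-a)[1::-1])-np.pi/2)
# upper edge of blob in top view -> line
q=axis(T,(205,165,235,195)); top=np.array([[x,q[q[:,0]==x,1].min()] for x in np.unique(q[:,0])])[1:-1]
vx,vy,_,_=cv2.fitLine(top.astype(np.float32),1,0,.01,.01).ravel(); print(top.tolist(),vx,vy)
a=atz(T,(210,170),.178);b=atz(T,(210+16*vx,170+16*vy),.178);print("tube yaw top",np.arctan2(*(b-a)[1::-1])+np.pi/2)
k=atz(S,(301.4,187.4),.1028);print("knob",k, "offs in h",(g-k)[:2])
```

```text
grip [0.5325 0.1573 0.1801] [np.float64(0.0009984499870597469), np.float64(0.0009984499870598024)]
[302.88   173.0533] 0.9999998 0.00064205297
tube yaw scene (h) -0.2366851152138747
[[212.0, 174.0], [213.0, 175.0], [214.0, 175.0], [215.0, 176.0], [216.0, 176.0], [217.0, 176.0], [218.0, 177.0], [219.0, 177.0], [220.0, 178.0], [221.0, 178.0], [222.0, 179.0], [223.0, 179.0], [224.0, 180.0], [225.0, 180.0]] 0.91378844 0.4061905
tube yaw top -0.42377549599797937
knob [0.5338 0.1585 0.1028] offs in h [-0.0013 -0.0012]
```

The grip measures (0.5325,0.1573,0.180), against 0.178 expected, and sits within 2 mm of the knob's axis, so the bail stands upright. Next I grasp from above and lift.

```bash
cat >> h.py <<'E'
def fz(n=20):
    a=[]
    for _ in range(n): a.append(get_state()["contact_force"]); sleep(.01)
    return np.mean(a,0)
E
python3 - <<'E'
from h import *
np.set_printoptions(precision=3,suppress=True)
r=rotv(-.33,0,-1); g=np.array([.5327,.1573,.180])
print(ik(g+[0,0,.06],r), ik(np.array([.543,-.178,.3]),r))
movep(g+[0,0,.08],r)
print(move_l(g-[0,0,.017],.1,until_force=6))
b=fz();print("base",b)
grab(50); s=get_state();print(s["finger_gap"],s["grasp_force"],"after grab",fz(10))
move_l(g-[0,0,.017]+[0,0,.05],.06); sleep(.4)
f=fz();print("hang",f,"W",b[2]-f[2]); s=get_state();print(s["wrist_torque"],s["clock"])
open("base.txt","w").write(f"{b[2]} {f[2]}")
S=grab_frame("scene");T=grab_frame("top")
A=cv2.resize(S["img"][120:240,240:360],(400,400),interpolation=cv2.INTER_CUBIC);B=cv2.resize(T["img"][120:240,160:280],(400,400),interpolation=cv2.INTER_CUBIC)
cv2.imwrite("pics/hang.png",np.hstack([A,B])[...,::-1])
E
```

```text
[ 0.154  0.331 -0.163  1.077  0.    -1.087] [-0.446  0.333 -0.007  1.231  0.    -1.687]
False
base [ 0.148 -0.067  0.132]
0.1429646592471332 48.163291811943054 after grab [-0.062 -0.279  1.775]
hang [-0.067 -0.038 -4.785] W 4.917698124442928
[0.011 0.012 0.046] 21.8667
```

View pics/hang.png

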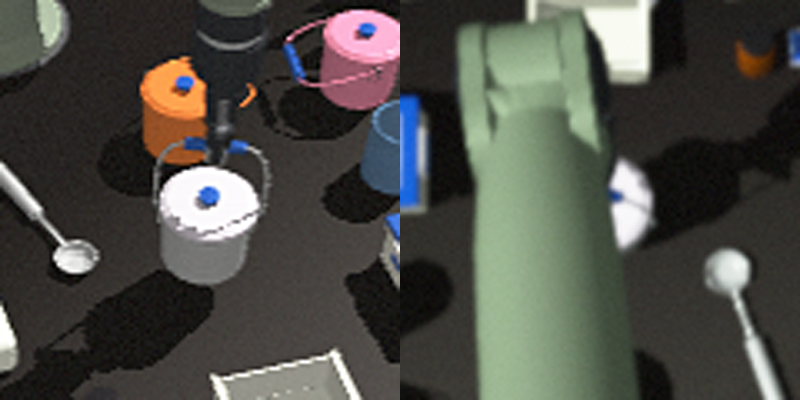

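It hangs clear and level, weighing 4.9 N, so a sink of about 14 mm is expected. I carry it over the scale and measure it there.

Run:
```python
from h import *
np.set_printoptions(precision=4,suppress=True)
p=get_state()["position"];zt=.163+.135
move_l([p[0],p[1],zt],.12)
move_l([.542,-.179,zt],.14); sleep(.8)
S=grab_frame("scene"); p=get_state()["position"]
print("tcp",p,fz(),get_state()["clock"])
bl=blobs(S,(180,130,260,230));print(bl)
T=grab_frame("top");print(blobs(T,(270,140,350,220)))
for b in bl: print(atz(S,b[1],.135+.1028))
print("grip check",atz(S,proj(S,p+[0,0,.017]),p[2]+.017),proj(S,p+[0,0,.017]), "exp knob",proj(S,[.5435,-.178,.2378]))
# platform ellipse from spot
print([(r["centre"],r["score"]) for r in tip_of("scene","platform_top")], proj(S,[.5435,-.178,.102]))
cv2.imwrite("pics/over.png",cv2.resize(S["img"][120:240,150:290],(700,600),interpolation=cv2.INTER_CUBIC)[...,::-1])
```

```text
tcp [ 0.542 -0.179  0.298] [-0.069  -0.1494 -4.7072] 26.3917
[(19, [198.3, 151.8], [196, 150, 5, 5]), (19, [182.9, 157.4], [181, 156, 5, 4]), (16, [200.6, 163.4], [198, 161, 7, 5]), (36, [215.1, 163.9], [211, 162, 9, 5]), (30, [210.8, 179.7], [208, 177, 7, 6])]
[(261, [297.7, 144.2], [282, 140, 33, 11])]
[ 0.3925 -0.2015  0.2378]
[ 0.4091 -0.2592  0.2378]
[ 0.4546 -0.2012  0.2378]
[ 0.4691 -0.1516  0.2378]
[ 0.5416 -0.1777  0.2378]
grip check [ 0.542 -0.179  0.315] [np.float64(208.04123229598142), np.float64(163.64089008441277)] exp knob [np.float64(210.8011599305905), np.float64(180.111236654388)]
[([219.9, 206.9], 0.95)] [np.float64(214.51185710398434), np.float64(205.36793782892795)]
```

View pics/over.png

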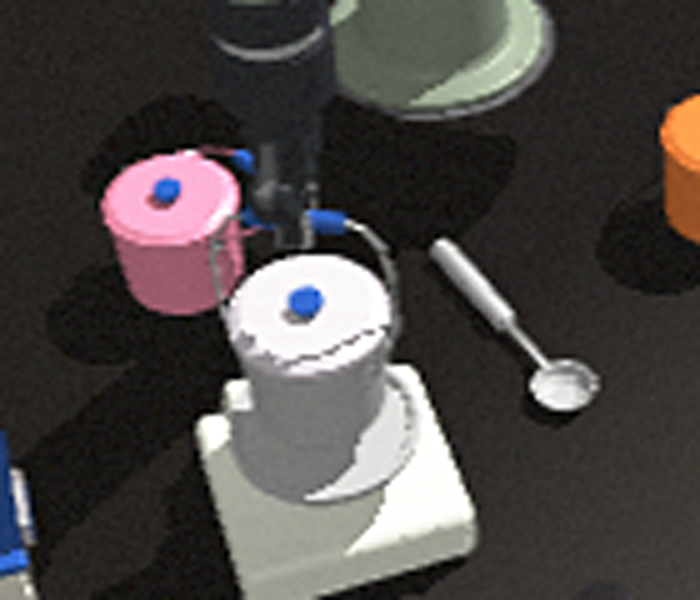

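The pail hangs level over the platform with its knob at (0.5416,-0.1777). The platform centre is (0.5435,-0.178), 2 mm away. I lower it slowly on force readings.

Run:
```python
from h import *
base=.13
p=get_state()["position"]; x,y=p[0]+.0015,p[1]
move_l([x,y,.272],.04)
z=.272; f=fz(10)[2]; h0=f; print("start",round(f,2))
while z>.240:
    rem=base-f
    if rem<.25: break
    st=.003 if rem>2 else (.0015 if rem>.8 else .0007)
    z-=st; move_l([x,y,z],.012); sleep(.08); f=fz(12)[2]; print(round(z*1000,1),round(f,2),end="; ")
sleep(.3); print("\nend",z,fz(30),get_state()["clock"])
S=grab_frame("scene"); print(blobs(S,(180,130,260,230)))
```

```text
start -4.1
269.0 -4.55; 266.0 -4.67; 263.0 -3.36; 260.0 -2.2; 257.0 -1.77; 255.5 -1.17; 254.0 -0.44; 253.3 -0.16; 252.6 -0.21; 251.9 0.08; 
end 0.25190000000000007 [0.58980597 0.69965345 0.16438426] 33.0583
[(19, [182.9, 157.4], [181, 156, 5, 4]), (16, [202.4, 174.0], [200, 172, 8, 4]), (34, [216.5, 173.9], [213, 172, 8, 5]), (31, [212.2, 189.0], [209, 187, 7, 5])]
```

Run:
```python
from h import *
np.set_printoptions(precision=4,suppress=True)
let_go(); sleep(.3); p=get_state()["position"]
move_l(p+[0,0,.09],.08); movep(np.array([.40,.05,.36]),rotv(-.33,0,-1)); sleep(.3)
S=grab_frame("scene");T=grab_frame("top")
a=blobs(S,(180,130,260,230));b=blobs(T,(285,150,340,210));print(a,b,get_state()["clock"])
cv2.imwrite("pics/end.png",np.hstack([cv2.resize(S["img"][130:250,150:270],(400,400)),cv2.resize(T["img"][120:240,250:370],(400,400))])[...,::-1])
```

```text
[(52, [201.8, 154.1], [196, 150, 13, 10]), (19, [182.9, 157.4], [181, 156, 5, 4]), (93, [209.8, 173.5], [200, 171, 21, 6]), (32, [212.3, 188.7], [209, 186, 7, 6])] [(12, [300.5, 150.0], [295, 150, 12, 1]), (102, [314.4, 171.6], [306, 166, 19, 12])] 36.8333
```

View pics/end.png

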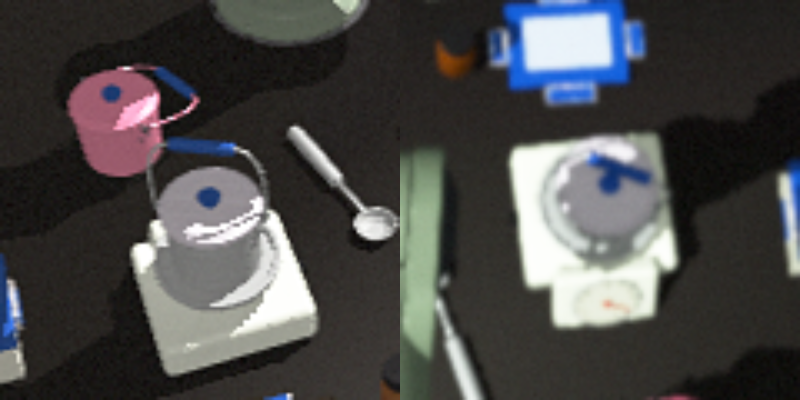

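Run:
```python
from h import *
np.set_printoptions(precision=4,suppress=True)
S=grab_frame("scene");T=grab_frame("top")
k,e=tri([ray(S,(212.3,188.7)),ray(T,(312.7,174.9))]);g,e2=tri([ray(S,(209.8,173.5)),ray(T,(316,170.1))])
print("knob",k,e[0],"grip",g,e2[0])
if np.hypot(*(k[:2]-[.5435,-.178]))<.01 and .17<k[2]<.21 and np.hypot(*(g-k)[:2])<.025: print(sign_off(),get_state()["clock"])
```

```text
knob [ 0.5421 -0.1787  0.1925] 0.0015795408179276574 grip [ 0.5431 -0.1797  0.2702] 0.0016829977839997751
the job is handed in; nothing more can be done
the job is handed in; nothing more can be done
```

The job is handed in at about 37 s of the 62 s allowed: the steel pail stands on the scale about 2 mm off the platform's centre, bail upright and released, and my last pictures show nothing else disturbed; the judge's verdict was not reported back.

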